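# Shut and secure the knife chest with its pad bolt

### The job

Lower the lid of the wooden knife chest on to its rubber seal, hold it down against the seal while you push the pad bolt across into the keeper on the fixed end board, and swing the bolt's flat slotted handle down over the staple until it lies flat, ready for a padlock. Feel for the place where the slot drops over the staple and do not force the handle down on top of it. Leave the things standing round the chest alone.

Things in the scene. Friction and masses are not known exactly. Their poses are not given: they have to be found in the camera images.
- chest: Plywood chest, 260 (x) x 360 (y) x 100 mm high, heavy, does not move; knives lie inside. Origin: centre of its underside; x points away from its front, y to its left seen from the front, z up. Its top is of 15 mm boards, upper face 100 mm above the origin: fixed rear board (x 90 to 130 mm), fixed end board on the right (y -180 to -104 mm); the rest is the lid.
- keeper: Steel strap on the fixed end board that takes the bolt's end: 29 mm wide, 25 mm high, at chest x -85 mm, y -140 to -118 mm. Its origin and axes are those of the chest. With the lid pressed right down the bolt passes under it with 2 mm to spare above; with the lid riding on its seal the bolt's end butts against the strap.
- lid (a joint): Opening angle of the lid, rad: 0 right down, stops at 1.45. A 15 mm board, about 0.7 kg with its fittings, x -130 to 88, y -101 to 180 mm of the chest when shut; its front edge swings up and away from the robot. Stiff hinge (0.7 N m): above about 0.75 rad the lid stays where left, below that it may sink. The bolt, handle and staple sit on its outer face, so they move with it.
- seal (a joint): Squeeze of the rubber bulb seal on the front wall under the lid's edge, m: 0 free, -0.008 with the lid right down. Springy: 9 N as it is met, 12 N fully squeezed. Let go, the lid rides on it at about 0.037 rad and the bolt stands about 6.5 mm too high; some 15 N downward at the bolt hold the lid down. The bolted lid rides up to about 0.012 rad, with the bolt against the keeper.
- lid_hinge (a point): Point on the lid's hinge line, which runs along the chest's y at chest x 90 mm, z 100 mm (level with the lid's outer face); this point is at chest y 120 mm.
- lid_edge (a point): Point on the outer face of the lid at its free (front) edge, 220 mm from the hinge line, chest y 120 mm: a bare place, clear of the fittings, to push on.
- bolt (a joint): Travel of the bolt, m: 0 drawn back, 0.046 stop. Round steel bar, 14 mm thick, tapered to 10 mm over its last 4 mm, along the chest's y at chest x -85 mm, axis 12.5 mm above the lid face; positive travel goes to the chest's -y, into the keeper. It takes 2 N to move and stays where left. The handle's slot faces the staple at 0.040 (within 2 mm); the bolt can be pushed past that.
- bolt_tip (a point): Centre of the bolt's end face on the keeper side, on its axis; 92 mm to the chest's -y of the chest centre when the travel is 0, 132 mm at 0.040.
- handle (a joint): Angle of the handle about the bolt's axis, rad: 0 lies flat on the lid pointing to the chest's rear (+x) over the staple, pi/2 stands straight up from the lid, more leans to the front, stops at 2.6. Stays where left (stiff, 0.08 N m). With the slot out of line it comes to rest on the staple at about 0.3 to 0.45.
- handle_end (a point): Middle of the handle plate near its rounded end, 95 mm from the bolt's axis along the plate, in its mid plane. The handle is a flat steel plate, 30 mm wide (along the bolt), 4 mm thick, from 25 to 107 mm from the axis; flat, its mid plane lies 8.5 mm below the axis (4 mm above the lid). A cranked neck joins it to a 19 mm collar, 24 mm long, between two guide straps 25 mm high.
- handle_slot (a point): Middle of the slot in the handle plate, 63 mm from the bolt's axis; the slot is 9 mm wide (along the bolt) and 40 mm long (along the plate).
- staple: U-shaped staple of 5 mm round steel standing on the lid, 25 mm long over its legs (across the bolt, along chest x), 22 mm high above its 2 mm base plate. Origin: its foot, 63 mm behind the bolt's axis (towards the hinge), at chest y -15 mm; its z is normal to the lid.
- staple_top (a point): Middle of the staple's rounded top, 24 mm above the lid face.
- tape_roll: Roll of clear packing tape, 96 mm across, 48 mm high; a bystander. Origin: centre of its underside.
- spray: Spray bottle 258 mm high, 60 x 126 mm; a bystander. Origin: centre of its underside.
- carrot_loose: Loose carrot, 157 mm long, 47 mm thick; a bystander. Origin: centre of its underside.
- brass_weight: Round scale weight with a neck, 38 mm across, 40 mm high; a bystander. Origin: centre of its underside.

How it is judged:
By the outcome, as a careful person would: the job done as asked, in the order asked, and still so for the second after the job is handed in, with the robot touching nothing.
It also fails if it takes over 58 s, if anything falls off the work surface, if the arm or the gripper's body presses on something with over 40 N, if the wrist force passes 120 N, or if a joint passes its speed limit or range.

### The arm

A 6-joint arm with a two-finger parallel gripper is mounted at the origin on the work surface; the furniture and walls round the work are solid. World frame = base frame: x ahead of the robot, y to its left, z up, the work surface at z = 0. Lengths are in m, angles in degrees, forces in N, time in s.
With the tool pointing down it reaches from about 0.35 to 0.875 m from the base axis. Payload 15.5 kg.
Tool frame: the origin (TCP) lies at the very end of the fingers, on their centre line; the grasp point (between the pads) lies 19 mm behind it (r.grip_point_offset is the distance from the TCP to the grasp point, in m); z points along the fingers, y is the line along which they close (so a half turn about z gives the same grasp; the last joint's range is limited). The gripper opens to 85 mm and grips with 20 to 120 N. Pads are 22 mm wide; open, the fingers measure 114 mm over their backs; the gripper's body (76 mm by 85 mm) begins 54 mm behind the grasp point. The pads swing forward as they close: fully open they stand 13 mm farther back than shut.
Start: joints at [-72.336, 28.281, 77.091, -0, 74.628, -5.472], TCP at [0.246, -0.575, 0.231] pointing down, gripper open.
Joint ranges: [-166.48, 166.48], [-47.26, 123.95], [12.59, 153.08], [-70.14, 250.14], [6.76, 159.57], [-176.63, 176.63]. Speed limits (degrees/s): [108.29, 108.29, 147.25, 172.46, 172.46, 172.46].

### API

Orientations are given as [roll, pitch, yaw] about the fixed x, y, z axes, in that order (R = Rz(yaw) Ry(pitch) Rx(roll)).
In Python, from bench import readout, imaging, ticket, finder, r gives the robot as it stands. The module is installed in compiled form; this text tells all that it offers.
- The arm moves only by the shell command python3 -m pendant 'ROWS' [FORCE]. ROWS is a JSON object whose one key "plan" holds one flat list of numbers, 7 for each row, row after row: the finger opening in mm, from 0 to 85.4, then the shift along the tool's x, y, z in units of 60 mm (1.0 is 60 mm), then the turn, a rotation vector about the tool's x, y, z in units of 5 degrees (1.0 is 5 degrees). In form: {"plan": [claw, x, y, z, rx, ry, rz, claw, x, y, z, rx, ry, rz, ...]}. A call has 1 to 10 rows; each row shifts and turns the commanded pose from where the row before left it, along the tool's axes as they then stand; what a row does not reach is not made up. A row lasts 1/8 s, in which the tool goes at most 62.5 mm and 10.7 degrees, less where a joint would pass 70% of its speed; a pose out of reach is approached as far as the arm can. A call is refused whole if a number of a shift passes 1 or a number of a turn 1, either way. A call with a gripper value outside its range is refused whole. The fingers move at their own pace and stop on an object; FORCE is the grip in N (left out, the last holds). Time passes only in rows, so rows that do not move let the fingers close. It gives the time, the measured TCP pose, the force, the opening and the grip force at its end, in the units of the state.
- readout.read_state(): the state, without advancing time (a new reading comes with each control period).
- imaging.get_image(name): name is "side" or "top"; returns the picture (480x640x3 uint8, blue, green, red); there is no depth.
- imaging.camera_info(name): a dict with "fx", "fy", "cx", "cy" (pixels), "R" (3x3) and "t" (3): a world point X has camera coordinates R X + t. Camera axes: x right, y down, z forward; pixel columns grow to the right and rows downward; lengths in m; the calibration is good to about 2 mm. A picture is of the moment at which its call begins. camera_info takes no time and is no camera call.
- ticket.close_job(): hands the job in; it is judged then, once.
Trained networks look in the newest picture that a camera, given by its name, has taken for a name from the list of things; names that differ only in an ending like _2 or _b are one class to them, and where a whole thing is asked for, a point or a joint stands for the part that bears it (a point fixed in the world has none). Each returns a list of dicts, best first, with "score" (0 to 1); they miss things now and then, are a little off and sometimes report something else, mostly with a low value. They report only what shows in the picture. A call takes as long as a camera call.
- finder.boxes_of(camera, target): "extent" ([left, top, width, height] in pixels, round what is visible of it).
- finder.trace(camera, target): "pixels" (480x640 bool, what is visible of it) and "extent" ([left, top, width, height] in pixels, round what is visible of it).
- finder.place_of(camera, target): "position" ([column, row] in pixels: a listed point, or the origin of a listed thing).
The state is a dict: "time_s": time; "qpos": joint angles; "dq": joint speeds; "tau": joint torques, N m; "ee_pos": TCP position; "orientation": TCP orientation; "wrist_force": force on the tool from outside, world axes, zero at the start; "moment": the same for the moment, N m; "gripper_width": opening from 0.0 (shut) to 1.0 (fully open); "finger_force": force on a finger pad.
Only numpy, scipy, OpenCV 4.12 (cv2) and the standard library are available. Lean on these libraries where they do the work, as an engineer would, in place of code of your own. Each camera call takes 0.05 s, during which the arm holds its last target. There are 200 camera calls.

## Working session

There is one attempt and no reset: what is moved stays moved. The work goes in short steps, Python scripts to look and compute and a shell command to move; the robot and the scene stay as the last step left them, time stands still between calls to the robot, and variables do not carry over. Pictures are saved under pics/ and viewed, at most 10 in all, crops included, and the job is handed in when it is done.

```bash
mkdir -p pics
cat > h.py <<'E'
import numpy as np, cv2
from bench import readout, imaging, ticket, finder, r
from scipy.spatial.transform import Rotation as Ro
from scipy.optimize import least_squares
def P(c,X):
    k=imaging.camera_info(c); q=np.array(k["R"])@np.array(X)+np.array(k["t"]).ravel()
    return np.array([k["fx"]*q[0]/q[2]+k["cx"],k["fy"]*q[1]/q[2]+k["cy"]])
def shot(c,n): 
    im=imaging.get_image(c); cv2.imwrite(f"pics/{n}.png",im); return im
def pl(c,t):
    o=finder.place_of(c,t); return [(np.round(x["position"],1).tolist(),round(x["score"],2)) for x in o[:2]]
E
python3 - <<'E'
from h import *
a=shot("side","s0");b=shot("top","t0")
cv2.imwrite("pics/both0.png",np.vstack([cv2.resize(a,(800,600))[:0],cv2.resize(a,(800,600))]))
for t in ["chest","keeper","lid_hinge","lid_edge","bolt_tip","handle_end","handle_slot","staple","staple_top","tape_roll","spray","carrot_loose","brass_weight"]:
    print(t,"side",pl("side",t),"top",pl("top",t))
for c in("side","top"):
    k=imaging.camera_info(c);R=np.array(k["R"]);print(c,k["fx"],(-R.T@np.array(k["t"]).ravel()).round(3),R[2].round(3))
print(readout.read_state())
E
```

```text
chest side [([295.7, 265.2], 0.83)] top [([305.7, 252.3], 0.93), ([478.1, 259.4], 0.21)]
keeper side [([257.2, 146.6], 0.49)] top []
lid_hinge side [([234.4, 242.6], 0.88)] top [([243.9, 226.4], 0.98)]
lid_edge side [([276.5, 176.9], 0.78)] top [([250.3, 252.7], 0.88)]
bolt_tip side [] top [([334.3, 209.4], 0.95), ([304.6, 252.8], 0.4)]
handle_end side [([255.6, 143.9], 0.86)] top [([272.0, 182.7], 0.96), ([335.2, 210.3], 0.35)]
handle_slot side [([261.6, 158.2], 0.65), ([357.5, 193.7], 0.3)] top [([279.7, 199.8], 0.8), ([301.3, 218.9], 0.43)]
staple side [([167.1, 319.8], 0.57)] top [([300.7, 219.0], 0.45)]
staple_top side [] top [([298.6, 212.3], 0.4)]
tape_roll side [([265.1, 380.6], 0.91)] top [([189.4, 353.7], 0.96)]
spray side [([355.5, 194.4], 0.95), ([421.6, 209.1], 0.22)] top [([452.3, 179.3], 0.81)]
carrot_loose side [([419.1, 209.3], 0.67)] top [([479.7, 262.4], 0.84)]
brass_weight side [([166.7, 323.7], 0.61)] top [([168.0, 246.3], 0.79)]
side 480.68370608413517 [-0.028  0.846  0.644] [ 0.504 -0.72  -0.477]
top 556.4072220829177 [0.222 0.092 1.423] [ 0.242 -0.07  -0.968]
{'time_s': 1.4, 'qpos': array([-7.23382512e+01,  2.82799691e+01,  7.70906959e+01,  2.21930752e-04,
        7.46256992e+01, -5.47221505e+00]), 'dq': array([-0.01999852,  0.07272112,  0.0908179 , -0.02278058, -0.07167232,
       -0.00392464]), 'tau': array([-3.03289387e-03, -8.82034135e+01, -3.84259629e+01, -3.36375815e-04,
        7.77247496e-04, -5.62666756e-06]), 'ee_pos': array([ 0.24555732, -0.57476358,  0.23129489]), 'orientation': array([1.79996360e+02, 1.33706926e-04, 2.31339050e+01]), 'wrist_force': array([-0.13457485, -0.09926266,  0.69235884]), 'moment': array([ 0.027291  , -0.01227374,  0.03318019]), 'finger_force': 0.0, 'gripper_width': 1.001634742829601}
```

View pics/s0.png

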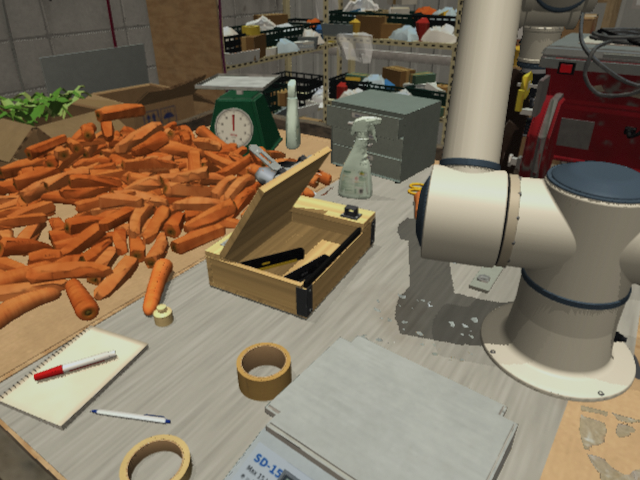

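View pics/t0.png

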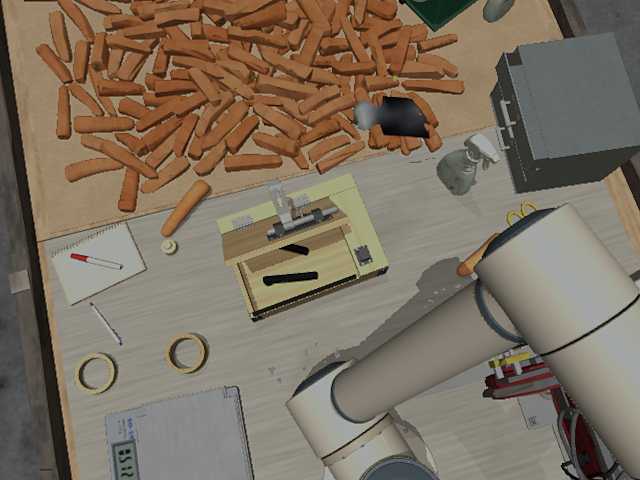

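The side view shows the chest with its lid propped open at about (260,200) and the front-left bottom corner at (303,310). In the top view the keeper is near (363,255), the bolt tip near (334,209) and the handle end near (272,183). The bystanders are clear of the chest's front. Next I fit the chest pose.

```bash
cat >> h.py <<'E'
def lidpt(th,x,y,h):  # point on shut lid: chest x,y, height h over face
    dx=x-.09; c,s=np.cos(th),np.sin(th)   # front edge swings up
    return np.array([.09+dx*c+h*s, y, .1-dx*s+h*c])
def hpt(th,b,a,d,ybolt0,hh=-.0085): # handle point at distance d along the plate
    return lidpt(th,-.085+d*np.cos(a)-hh*np.sin(a), ybolt0-b, .0125+d*np.sin(a)+hh*np.cos(a))
def W(p,q): 
    c,s=np.cos(p[2]),np.sin(p[2]); return np.array([p[0]+c*q[0]-s*q[1],p[1]+s*q[0]+c*q[1],q[2]])
E
cat > fit.py <<'E'
from h import *
# p: x,y,yaw,lid,handle,bolt
def model(p):
    th,a,b=p[3:6]; Y=.025
    return {"chest":(0,0,0),"keeper":(-.085,-.129,.113),"lid_hinge":(.09,.12,.1),"lid_edge":lidpt(th,-.13,.12,0),"bolt_tip":lidpt(th,-.085,-.092-b,.0125),
    "handle_end":hpt(th,b,a,.095,Y),"handle_slot":hpt(th,b,a,.063,Y),"staple_top":lidpt(th,-.022,-.015,.024),
    "fr":(-.13,-.18,.1),"rr":(.13,-.18,.1),"rl":(.13,.18,.1),"flb":(-.13,.18,0),"fl":(-.13,.18,.085),"rlb":(.13,.18,0)}
obs=[("top","lid_hinge",243.9,226.4),("top","lid_edge",250.3,252.7),("top","bolt_tip",334.3,209.4),("top","handle_end",272,182.7),("top","handle_slot",279.7,199.8),("top","staple_top",298.6,212.3),("top","chest",305.7,252.3),
("side","lid_hinge",234.4,242.6),("side","lid_edge",276.5,176.9),("side","handle_end",255.6,143.9),("side","chest",295.7,265.2),
("top","fr",387,268),("top","rr",352,174),("top","rl",218,220),("top","flb",255,320),("side","flb",303,310),("side","rlb",210,286),("side","fr",375,210)]
f=lambda p:np.concatenate([P(c,W(p,model(p)[n]))-[u,v] for c,n,u,v in obs])
s=least_squares(f,[.58,.1,.25,.8,1.9,0],loss="soft_l1",f_scale=3)
print(s.x.round(4)); 
for o,e in zip(obs,f(s.x).reshape(-1,2)): print(o[:2],e.round(1))
for n,q in model(s.x).items(): print(n,W(s.x,q).round(3))
E
python3 fit.py
```

```text
[ 0.588   0.0365  0.0806  0.9799  1.6683 -0.0044]
('top', 'lid_hinge') [ 0.1 -1.5]
('top', 'lid_edge') [ 0.2 -1.4]
('top', 'bolt_tip') [2.1 0.2]
('top', 'handle_end') [1.1 3.4]
('top', 'handle_slot') [-2.2 -0.2]
('top', 'staple_top') [ 0.9 -3.4]
('top', 'chest') [-3.  -0.1]
('side', 'lid_hinge') [ 0.9 -0.8]
('side', 'lid_edge') [-0.5  0.2]
('side', 'handle_end') [0.  0.6]
('side', 'chest') [ 1.7 -0.7]
('top', 'fr') [ 1.8 -1.6]
('top', 'rr') [-0.7 -1.1]
('top', 'rl') [-1.8 -1.8]
('top', 'flb') [-2.   1.6]
('side', 'flb') [ 2. 11.]
('side', 'rlb') [-0.6  0.1]
('side', 'fr') [1.5 1.8]
chest [0.588 0.036 0.   ]
keeper [ 0.514 -0.099  0.113]
lid_hinge [0.668 0.163 0.1  ]
lid_edge [0.546 0.153 0.283]
bolt_tip [ 0.598 -0.051  0.252]
handle_end [0.667 0.072 0.306]
handle_slot [0.642 0.07  0.286]
staple_top [0.637 0.025 0.206]
fr [ 0.473 -0.153  0.1  ]
rr [ 0.732 -0.132  0.1  ]
rl [0.703 0.226 0.1  ]
flb [0.444 0.205 0.   ]
fl [0.444 0.205 0.085]
rlb [0.703 0.226 0.   ]
```

```bash
python3 -m pendant '{"plan":[0,0,0,-0.8,0,0,-1, 0,0,0,-0.8,0,0,-1, 0,0,0,-0.8,0,0,-1, 0,0,0,-0.8,0,0,-1, 0,0,0,0,0,0,-1, 0,0,0,0,0,0,-1, 0,0,0,0,0,0,-1, 0,0,0,0,0,0,-1, 0,0,0,0,0,0,-1, 0,0,0,0,0,0,-1]}' 60; python3 -m pendant '{"plan":[0,0,0,0,0,0,-1, 0,0,0,0,0,0,-1, 0,0,0,0,0,0,-1, 0,0,0,0,0,0,-1, 0,0,0,0,0,0,-0.3, 0,0,0,0,0,0,0]}'
cat >> h.py <<'E'
CH=np.array([.588,.0365,.0806])
def st(CH=CH):
    s=readout.read_state(); c,n=np.cos(CH[2]),np.sin(CH[2]); M=np.array([[c,n],[-n,c]])
    q=np.r_[M@(np.array(s["ee_pos"][:2])-CH[:2]),s["ee_pos"][2]]; F=np.r_[M@s["wrist_force"][:2],s["wrist_force"][2]]
    print("t",round(s["time_s"],2),"chest mm",(q*1000).round(1),"F",F.round(1),"rpy",s["orientation"].round(1),"w",round(s["gripper_width"],3),"ff",round(s["finger_force"],1),"q",s["qpos"].round(0)); return q
E
python3 -c "from h import *;st()"
```

```text
time_s: 2.65
ee_pos: [0.2469, -0.5746, 0.4241]
orientation: [179.9, 0.0, 73.4]
wrist_force: [12.8, 3.0, 7.2]
gripper_width: -0.001
finger_force: 0.0
time_s: 3.4
ee_pos: [0.2469, -0.5753, 0.4245]
orientation: [179.9, 0.2, 94.7]
wrist_force: [10.7, -3.7, 8.7]
gripper_width: 0.0
finger_force: 0.0
t 3.4 chest mm [-389.3 -582.4  424.5] F [10.4 -4.5  8.7] rpy [179.9   0.2  94.7] w 0.0 ff 0.0 q [-72.  22.  58.   0. 100. -77.]
```

```bash
python3 -m pendant '{"plan":[0,0.9,0.54,0,0,0,0, 0,0.9,0.54,0,0,0,0, 0,0.9,0.54,0,0,0,0, 0,0.9,0.54,0,0,0,0, 0,0.9,0.54,0,0,0,0, 0,0.9,0.54,0,0,0,0, 0,0.9,0.54,0,0,0,0, 0,0.9,0.54,0,0,0,0, 0,0.9,0.54,0,0,0,0, 0,0.9,0.54,0,0,0,0]}'; python3 -m pendant '{"plan":[0,0.9,0.54,0,0,0,0, 0,0.9,0.54,0,0,0,0, 0,0.9,0.54,0,0,0,0, 0,0,0,0,0,0,0, 0,0,0,0,0,0,0]}'
python3 - <<'E'
from h import *
st()
for c in("side","top"):
    shot(c,c+"1")
    for t in["spray","lid_edge","handle_end"]: print(c,t,pl(c,t))
E
```

```text
time_s: 4.65
ee_pos: [0.5233, -0.0125, 0.4235]
orientation: [180.0, 0.0, 94.6]
wrist_force: [0.5, -0.5, 0.2]
gripper_width: 0.001
finger_force: 0.0
time_s: 5.28
ee_pos: [0.6057, 0.1534, 0.4231]
orientation: [-180.0, 0.0, 94.7]
wrist_force: [0.3, -0.7, 0.2]
gripper_width: -0.001
finger_force: 0.0
t 5.28 chest mm [ 27.1 115.  423.1] F [ 0.2 -0.7  0.2] rpy [-180.     0.    94.7] w -0.001 ff 0.0 q [  9.  22.  58.  -0. 100.   4.]
side spray [([356.7, 193.3], 0.79)]
side lid_edge [([280.1, 177.4], 0.93)]
side handle_end [([256.1, 146.0], 0.63)]
top spray [([457.6, 179.1], 0.82)]
top lid_edge []
top handle_end []
```

View pics/side1.png

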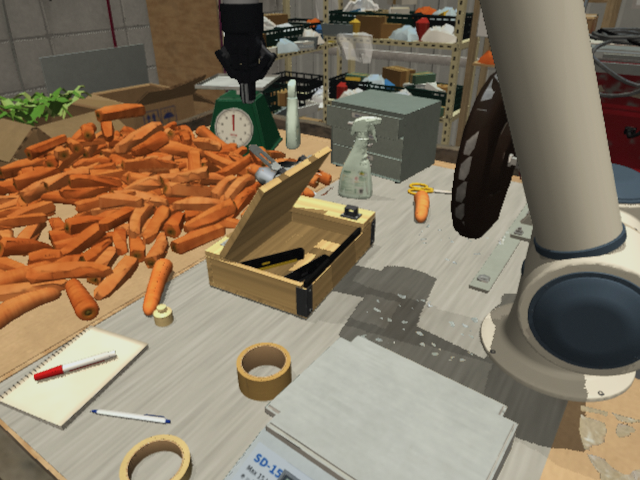

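The side view shows the closed fingers at (243,97), above and behind the lid, with nothing in the way. I'll descend behind the lid and pull it toward the front.

```bash
python3 -m pendant '{"plan":[0,0,0,0.9,0,0,0, 0,0,0,0.9,0,0,0, 0,0,0,0.9,0,0,0, 0,0,0,0.25,0,0,0, 0,0,0,0,0,0,0]}';python3 -c "from h import *;st()";  python3 -m pendant '{"plan":[0,0,-0.2,0,0,0,0, 0,0,-0.2,0,0,0,0, 0,0,-0.2,0,0,0,0]}';python3 -c "from h import *;st()"
```

```text
time_s: 6.3
ee_pos: [0.6062, 0.1534, 0.2468]
orientation: [-180.0, -0.0, 94.6]
wrist_force: [-0.9, 0.2, 1.3]
gripper_width: 0.002
finger_force: 0.0
t 6.3 chest mm [ 27.5 115.1 246.8] F [-0.9  0.3  1.3] rpy [-180.    -0.    94.6] w 0.002 ff 0.0 q [ 9. 28. 76.  0. 77.  4.]
time_s: 6.68
ee_pos: [0.5695, 0.1506, 0.2474]
orientation: [179.9, -0.0, 94.6]
wrist_force: [2.7, 0.5, 1.0]
gripper_width: 0.0
finger_force: 0.8
t 6.67 chest mm [ -9.2 115.2 247.4] F [2.7 0.3 1. ] rpy [179.9  -0.   94.6] w 0.0 ff 0.8 q [ 9. 24. 81. -0. 74.  4.]
```

```bash
python3 -m pendant '{"plan":[0,0,-0.22,0.15,0,0,0, 0,0,-0.22,0.15,0,0,0, 0,0,-0.2,0.22,0,0,0, 0,0,-0.2,0.23,0,0,0]}';python3 -c "from h import *;st()";  python3 -m pendant '{"plan":[0,0,-0.14,0.26,0,0,0, 0,0,-0.14,0.27,0,0,0, 0,0,-0.08,0.28,0,0,0, 0,0,-0.08,0.28,0,0,0]}';python3 - <<'E'
from h import *
st(); shot("side","side2");print(pl("side","lid_edge"),pl("side","handle_end"))
E
```

```text
time_s: 7.18
ee_pos: [0.519, 0.1465, 0.2015]
orientation: [179.9, -0.0, 94.6]
wrist_force: [0.4, 0.1, 0.0]
gripper_width: -0.003
finger_force: 0.1
t 7.17 chest mm [-59.9 115.2 201.5] F [0.4 0.  0. ] rpy [179.9  -0.   94.6] w -0.003 ff 0.1 q [ 9. 23. 91.  0. 65.  5.]
time_s: 7.68
ee_pos: [0.4929, 0.1444, 0.136]
orientation: [180.0, -0.0, 94.6]
wrist_force: [0.2, 0.4, -0.3]
gripper_width: 0.0
finger_force: 0.0
t 7.67 chest mm [-86.1 115.2 136. ] F [ 0.3  0.3 -0.3] rpy [180.   -0.   94.6] w 0.0 ff 0.0 q [10. 26. 99.  0. 54.  5.]
[([317.9, 261.4], 0.63)] []
```

View pics/side2.png

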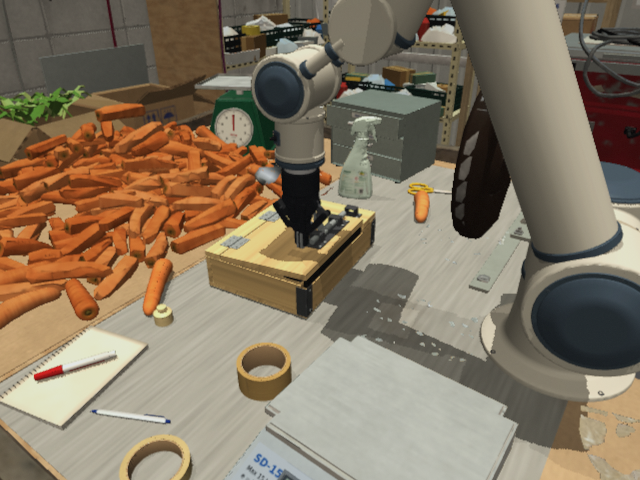

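The lid has sunk on to its seal; its front edge shows at about (318,261). I'll rise and measure the handle.

```bash
python3 -m pendant '{"plan":[0,0,0,-0.9,0,0,0, 0,0,0,-1,0,0,0, 20,0.5,-0.5,-1,0,0,0, 40,0.5,-0.9,-0.9,0,0,0, 40,0.5,-0.9,-0.5,0,0,0, 40,0,0,0,0,0,0]}';python3 - <<'E'
from h import *
st()
a=shot("side","side3");b=shot("top","top3")
for c in("side","top"):
    for t in["lid_edge","bolt_tip","handle_end","handle_slot","staple_top","keeper"]: print(c,t,pl(c,t))
cv2.imwrite("pics/c3.png",np.vstack([cv2.resize(a[170:300,190:410],(506,299),interpolation=2),cv2.resize(b[160:290,200:420],(506,299),interpolation=2)]))
E
```

```text
time_s: 8.57
ee_pos: [0.3699, 0.2116, 0.3727]
orientation: [179.7, -0.1, 94.8]
wrist_force: [0.2, -0.7, -0.2]
gripper_width: 0.472
finger_force: 0.0
t 8.57 chest mm [-203.3  192.1  372.7] F [ 0.1 -0.7 -0.2] rpy [ 1.797e+02 -1.000e-01  9.480e+01] w 0.472 ff 0.0 q [22.  4. 90.  0. 86. 17.]
side lid_edge [([320.1, 261.6], 0.57)]
side bolt_tip [([341.1, 212.3], 0.83)]
side handle_end [([315.2, 194.0], 0.63), ([321.9, 262.9], 0.32)]
side handle_slot [([303.4, 217.0], 0.69), ([316.8, 206.9], 0.65)]
side staple_top [([304.3, 215.0], 0.57)]
side keeper []
top lid_edge [([270.6, 307.6], 0.82)]
top bolt_tip [([348.0, 258.0], 0.58), ([453.6, 182.0], 0.57)]
top handle_end [([299.4, 258.5], 0.61), ([477.3, 260.7], 0.2)]
top handle_slot [([301.0, 262.8], 0.79), ([269.3, 307.3], 0.69)]
top staple_top [([312.1, 244.2], 0.53)]
top keeper [([300.0, 261.2], 0.72), ([172.0, 246.2], 0.49)]
```

View pics/c3.png

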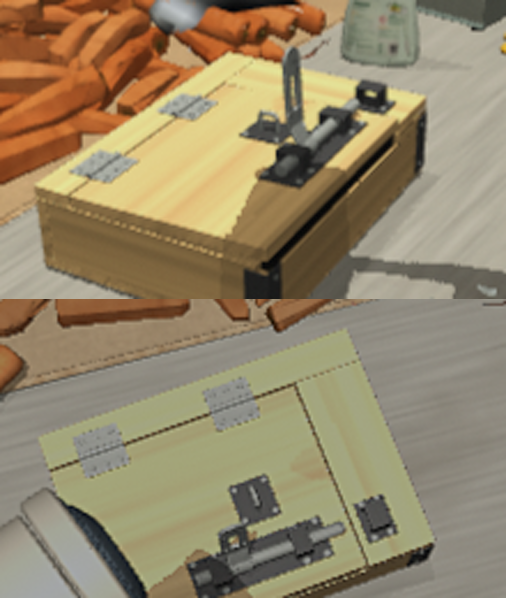

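The picture shows the lid resting slightly high on its seal and the handle standing roughly upright. The bolt is drawn back and pointing at the keeper near top-view pixel (364,255). I'll refit with these points.

```bash
cat > fit2.py <<'E'
from fit import *
obs2=[o for o in obs if o[1] in("chest","lid_hinge","fr","rr","rl","rlb")]+[("top","keeper",364,255),
("side","lid_edge",320.1,261.6),("side","bolt_tip",341.1,212.3),("side","handle_end",315.2,194),("side","handle_slot",316.8,206.9),("side","staple_top",304.3,215),
("top","lid_edge",270.6,307.6),("top","bolt_tip",348,258),("top","handle_end",299.4,258.5),("top","handle_slot",301,262.8),("top","staple_top",312.1,244.2)]
f=lambda p:np.concatenate([P(c,W(p,model(p)[n]))-[u,v] for c,n,u,v in obs2])
s=least_squares(f,[.588,.0365,.08,.037,1.67,0],loss="soft_l1",f_scale=2)
print("FIT2",s.x.round(4)); 
for o,e in zip(obs2,f(s.x).reshape(-1,2)): print(o[:2],e.round(1))
g=lambda q:f(np.r_[q[:3],.037,q[3],q[4]]);s=least_squares(g,[.588,.0365,.08,1.67,0],loss="soft_l1",f_scale=2);print(s.x.round(4))
E
python3 fit2.py | sed -n '/FIT2/,$p'
```

```text
FIT2 [ 5.8760e-01  3.6500e-02  8.6700e-02  6.7600e-02  1.5489e+00 -5.0000e-04]
('top', 'lid_hinge') [ 0. -1.]
('top', 'chest') [-3.   0.1]
('side', 'lid_hinge') [ 1.2 -0.6]
('side', 'chest') [ 1.8 -0.7]
('top', 'fr') [ 2. -2.]
('top', 'rr') [-1.1 -1.2]
('top', 'rl') [-2.  -1.1]
('side', 'rlb') [-0.3  0.4]
('side', 'fr') [1.3 1.6]
('top', 'keeper') [-0.8 -0.1]
('side', 'lid_edge') [-0.8 -0.6]
('side', 'bolt_tip') [3.9 0.4]
('side', 'handle_end') [-0.2 -0.8]
('side', 'handle_slot') [-0.5 -0.2]
('side', 'staple_top') [2.3 1.8]
('top', 'lid_edge') [ 1.4 -0.8]
('top', 'bolt_tip') [0.8 0.5]
('top', 'handle_end') [-0.1  0.4]
('top', 'handle_slot') [-0.8  0.6]
('top', 'staple_top') [-2.2  0. ]Traceback (most recent call last):
  File "fit2.py", line 9, in <module>
    g=lambda q:f(np.r_[q[:3],.037,q[3],q[4]]);s=least_squares(g,[.588,.0365,.08,1.67,0],loss="soft_l1",f_scale=2);print(s.x.round(4))
                                                ~~~~~~~~~~~~~^^^^^^^^^^^^^^^^^^^^^^^^^^^^^^^^^^^^^^^^^^^^^^^^^^^^
    return func(*args, **kwargs)
    result = trf(vector_fun.fun, vector_fun.jac, x0,
[... 528 characters left out ...]
.fun(x))
                         ~~~~~~~~^^^
    return self.f(x, *self.args, **self.kwargs)
           ~~~~~~^^^^^^^^^^^^^^^^^^^^^^^^^^^^^^
  File "fit2.py", line 9, in <lambda>
    g=lambda q:f(np.r_[q[:3],.037,q[3],q[4]]);s=least_squares(g,[.588,.0365,.08,1.67,0],loss="soft_l1",f_scale=2);print(s.x.round(4))
               ~^^^^^^^^^^^^^^^^^^^^^^^^^^^^^
  File "fit2.py", line 5, in <lambda>
    f=lambda p:np.concatenate([P(c,W(p,model(p)[n]))-[u,v] for c,n,u,v in obs2])
                               ~^^^^^^^^^^^^^^^^^^^^
  File "h.py", line 6, in P
    k=imaging.camera_info(c); q=np.array(k["R"])@np.array(X)+np.array(k["t"]).ravel()
ValueError: time passes only in moves, steps and waits
```

```bash
python3 -m pendant '{"plan":[40,-0.9,0.7,0.2,0,0,0, 40,-0.9,0.7,0.3,0,0,0, 40,-0.9,0.7,0.5,0,0,0, 40,-0.1,0.1,0.2,0,0,0, 40,0,0,0,0,0,0]}';python3 - <<'E'
from h import *
q=st(); a=shot("side","side4")
print(P("side",W(CH,q)))
cv2.imwrite("pics/c4.png",cv2.resize(a[100:300,200:420],(660,600),interpolation=2))
E
```

```text
time_s: 9.9
ee_pos: [0.4991, 0.0727, 0.3047]
orientation: [-179.9, -0.0, 94.6]
wrist_force: [-1.0, 0.3, -0.6]
gripper_width: 0.47
finger_force: 0.0
t 9.9 chest mm [-85.7  43.3 304.7] F [-0.9  0.4 -0.6] rpy [-179.9   -0.    94.6] w 0.47 ff 0.0 q [ 1. 15. 87.  0. 78. -3.]
[317.99742218 159.32055847]
```

View pics/c4.png

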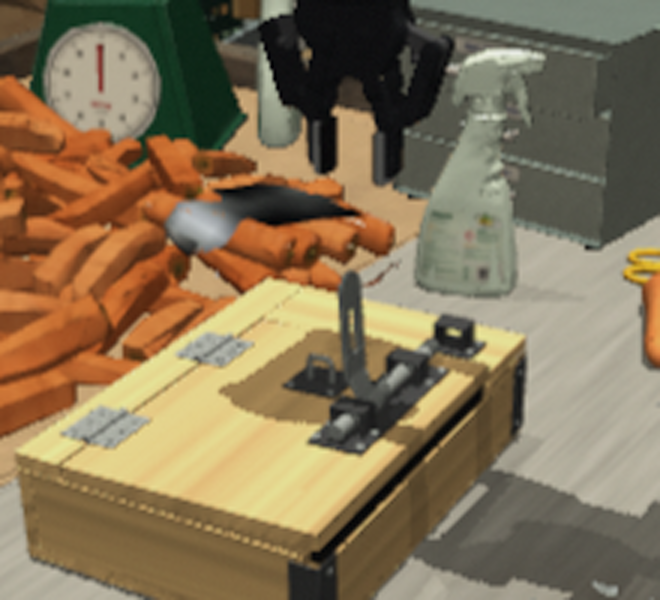

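The open fingers are at about (318,155) in the full frame, and the handle stands upright below them. I'll centre on it and descend.

```bash
python3 -m pendant '{"plan":[40,-0.3,0.26,0.2,0,0,0, 40,0,0,0.5,0,0,0, 40,0,0,0.5,0,0,0, 40,0,0,0.5,0,0,0, 40,0,0,0.4,0,0,0, 40,0,0,0,0,0,0]}';python3 -c "from h import *;st()"; python3 -m pendant '{"plan":[0,0,0,0,0,0,0, 0,0,0,0,0,0,0, 0,0,0,0,0,0,0, 0,0,0,0,0,0,0]}' 60;python3 - <<'E'
from h import *
q=st(); a=shot("side","side5")
cv2.imwrite("pics/c5.png",cv2.resize(a[100:300,200:420],(660,600),interpolation=2))
E
```

```text
time_s: 10.7
ee_pos: [0.5159, 0.0564, 0.1786]
orientation: [-179.9, -0.0, 94.7]
wrist_force: [-0.0, -0.1, -0.4]
gripper_width: 0.472
finger_force: 0.0
t 10.7 chest mm [-70.3  25.6 178.6] F [-0.1 -0.1 -0.4] rpy [-179.9   -0.    94.7] w 0.472 ff 0.0 q [-0. 23. 96. -0. 61. -5.]
time_s: 11.2
ee_pos: [0.5143, 0.056, 0.1799]
orientation: [-179.8, 0.0, 94.7]
wrist_force: [-13.6, -1.7, 10.6]
gripper_width: 0.039
finger_force: 58.5
t 11.2 chest mm [-71.9  25.4 179.9] F [-13.7  -0.6  10.6] rpy [-179.8    0.    94.7] w 0.039 ff 58.5 q [-0. 23. 96. -0. 61. -5.]
```

View pics/c5.png

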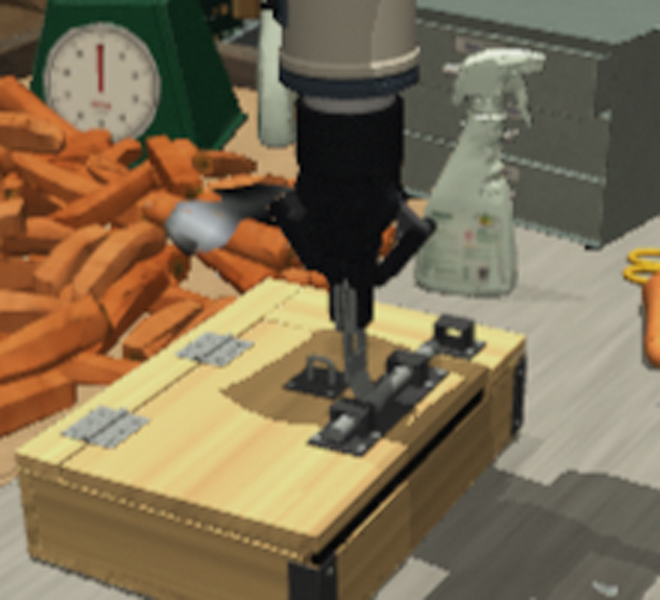

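The fingers hold the plate near (316,195) in the full frame, with 4 mm of steel between the pads. Now I'll press down, easing forward as the lid turns.

```bash
python3 -m pendant '{"plan":[0,0,-0.05,0.05,0,0,0, 0,0,-0.03,0.05,0,0,0, 0,0,0,0,0,0,0]}';python3 -c "from h import *;st()"
```

```text
time_s: 11.62
ee_pos: [0.5118, 0.0557, 0.1748]
orientation: [179.9, 0.0, 94.7]
wrist_force: [-3.7, -0.6, 10.7]
gripper_width: 0.043
finger_force: 58.4
t 11.62 chest mm [-74.4  25.3 174.8] F [-3.8 -0.2 10.7] rpy [179.9   0.   94.7] w 0.043 ff 58.4 q [-0. 23. 97. -0. 60. -5.]
```

```bash
python3 -m pendant '{"plan":[0,0,-0.02,0.05,0,0,0, 0,0,-0.01,0.04,0,0,0, 0,0,0,0,0,0,0]}';python3 -c "from h import *;st()";python3 -m pendant '{"plan":[0,0,0,0.04,0,0,0, 0,0,0,0,0,0,0]}';python3 -c "from h import *;st()"
```

```text
time_s: 12.0
ee_pos: [0.5133, 0.0556, 0.1735]
orientation: [179.4, 0.1, 94.7]
wrist_force: [-10.3, 0.7, 77.6]
gripper_width: 0.037
finger_force: 77.1
t 12.0 chest mm [-72.9  25.1 173.5] F [-10.2   1.5  77.6] rpy [1.794e+02 1.000e-01 9.470e+01] w 0.037 ff 77.1 q [-0. 23. 97. -0. 59. -5.]
time_s: 12.25
ee_pos: [0.5146, 0.0556, 0.1729]
orientation: [179.2, 0.1, 94.7]
wrist_force: [-13.1, -0.6, 107.3]
gripper_width: 0.041
finger_force: 95.2
t 12.25 chest mm [-71.6  24.9 172.9] F [-13.1   0.5 107.3] rpy [1.792e+02 1.000e-01 9.470e+01] w 0.041 ff 95.2 q [-0. 23. 97. -0. 59. -5.]
```

Bottomed out hard at 107 N, so I'll back off to about 25 N.

```bash
python3 -m pendant '{"plan":[0,0,0,-0.06,0,0,0, 0,0,0,0,0,0,0]}';python3 -c "from h import *;st()"
```

```text
time_s: 12.5
ee_pos: [0.5126, 0.0555, 0.1738]
orientation: [179.5, 0.1, 94.7]
wrist_force: [-9.0, -0.8, 62.3]
gripper_width: 0.04
finger_force: 68.6
t 12.5 chest mm [-73.6  25.  173.8] F [-9.1 -0.1 62.3] rpy [1.795e+02 1.000e-01 9.470e+01] w 0.04 ff 68.6 q [-0. 23. 97. -0. 59. -5.]
```

```bash
python3 -m pendant '{"plan":[0,0,0,-0.04,0,0,0, 0,-0.1,0,0,0,0,0, 0,-0.1,0,0,0,0,0]}';python3 -c "from h import *;st()"
```

```text
time_s: 12.88
ee_pos: [0.5127, 0.0436, 0.1744]
orientation: [179.7, 0.0, 94.7]
wrist_force: [-3.0, 2.0, 29.8]
gripper_width: 0.041
finger_force: 61.4
t 12.88 chest mm [-74.4  13.2 174.4] F [-2.8  2.2 29.8] rpy [179.7   0.   94.7] w 0.041 ff 61.4 q [-2. 23. 97.  0. 60. -6.]
```

```bash
python3 -m pendant '{"plan":[0,-0.1,0,0,0,0,0, 0,-0.1,0,0,0,0,0, 0,-0.1,0,0,0,0,0]}';python3 -c "from h import *;st()";python3 -m pendant '{"plan":[0,-0.1,0,0,0,0,0, 0,-0.05,0,0,0,0,0, 0,-0.02,0,0,0,0,0, 0,0,0,0,0,0,0]}';python3 -c "from h import *;st()"
```

```text
time_s: 13.25
ee_pos: [0.5144, 0.0255, 0.1745]
orientation: [179.7, 0.0, 94.7]
wrist_force: [-1.2, 1.5, 29.6]
gripper_width: 0.038
finger_force: 61.2
t 13.25 chest mm [-74.2  -5.  174.5] F [-1.1  1.6 29.6] rpy [179.7   0.   94.7] w 0.038 ff 61.2 q [-4. 23. 97.  0. 60. -8.]
time_s: 13.75
ee_pos: [0.5154, 0.0153, 0.1745]
orientation: [179.7, 0.1, 94.7]
wrist_force: [-1.4, -0.5, 28.1]
gripper_width: 0.047
finger_force: 61.3
t 13.75 chest mm [-74.  -15.3 174.5] F [-1.4 -0.4 28.1] rpy [1.797e+02 1.000e-01 9.470e+01] w 0.047 ff 61.3 q [ -5.  23.  97.  -0.  60. -10.]
```

```bash
python3 -m pendant '{"plan":[0,0,0,-0.05,0,0,0, 30,0,0,0,0,0,0, 30,0,0,0,0,0,0, 30,0,0,0,0,0,0]}';python3 -c "from h import *;st()";python3 -m pendant '{"plan":[30,0,0,-0.5,0,0,0, 30,0,0,-0.5,0,0,0, 0,0,-0.4,-0.4,0,0,0, 0,0,-0.4,0,0,0,0, 0,0,0,0,0,0,0]}';python3 - <<'E'
from h import *
q=st(); a=shot("side","side6");b=shot("top","top6")
for c in("side","top"):
    for t in["bolt_tip","handle_end","handle_slot","staple_top","keeper","lid_edge"]: print(c,t,pl(c,t))
cv2.imwrite("pics/c6.png",cv2.resize(a[150:300,220:400],(720,600),interpolation=2))
E
```

```text
time_s: 14.25
ee_pos: [0.513, 0.0156, 0.1746]
orientation: [-180.0, -0.0, 94.6]
wrist_force: [0.4, 0.3, 0.7]
gripper_width: 0.354
finger_force: 0.0
t 14.25 chest mm [-76.4 -14.8 174.6] F [0.4 0.3 0.7] rpy [-180.    -0.    94.6] w 0.354 ff 0.0 q [ -5.  23.  97.   0.  60. -10.]
time_s: 14.88
ee_pos: [0.464, 0.0117, 0.2589]
orientation: [-180.0, -0.0, 94.6]
wrist_force: [0.0, 0.2, -0.7]
gripper_width: -0.0
finger_force: 0.0
t 14.88 chest mm [-125.6  -14.7  258.9] F [ 0.1  0.2 -0.7] rpy [-180.    -0.    94.6] w -0.0 ff 0.0 q [ -6.  14.  97.   0.  70. -11.]
side bolt_tip [([349.2, 211.4], 0.68)]
side handle_end [([328.7, 188.2], 0.66)]
side handle_slot [([327.5, 204.9], 0.74)]
side staple_top [([304.8, 217.1], 0.51)]
side keeper []
side lid_edge [([320.1, 268.1], 0.94)]
top bolt_tip [([361.0, 252.2], 0.47)]
top handle_end []
top handle_slot []
top staple_top []
top keeper [([271.5, 309.6], 0.72), ([186.9, 354.2], 0.66)]
top lid_edge [([271.4, 309.8], 0.6)]
```

View pics/c6.png

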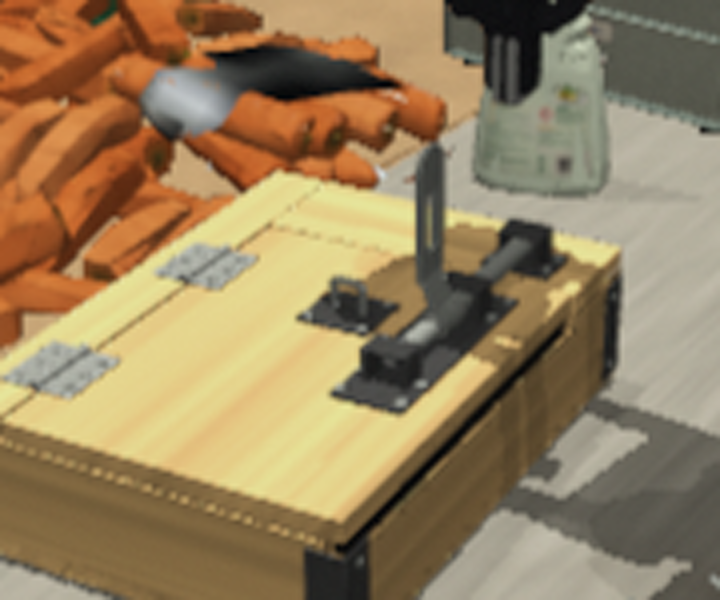

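The bolt end is now inside the keeper at about (350,211) in the full frame, and the lid stays down. The handle stands free, with the closed fingers in front of it. Next I'll swing it rearward.

```bash
python3 -m pendant '{"plan":[0,0,0,0.6,0,0,0, 0,0,0.2,0.55,0,0,0, 0,0,0.3,0,0,0,0, 0,0,0.3,0.05,0,0,0, 0,0,0.3,0.1,0,0,0]}';python3 -c "from h import *;st()";python3 -m pendant '{"plan":[0,0,0.3,0.15,0,0,0, 0,0,0.3,0.2,0,0,0, 0,0,0.1,0.1,0,0,0]}';python3 -c "from h import *;st()"
```

```text
time_s: 16.2
ee_pos: [0.5318, 0.0171, 0.1806]
orientation: [-180.0, -0.0, 94.6]
wrist_force: [-1.1, -0.6, -0.6]
gripper_width: 0.0
finger_force: 0.5
t 16.2 chest mm [-57.5 -14.9 180.6] F [-1.1 -0.5 -0.6] rpy [-180.    -0.    94.6] w 0.0 ff 0.5 q [-5. 24. 94.  0. 62. -9.]
time_s: 16.58
ee_pos: [0.5739, 0.0205, 0.1525]
orientation: [-180.0, -0.0, 94.6]
wrist_force: [-1.1, -0.5, 1.1]
gripper_width: -0.001
finger_force: 0.4
t 16.57 chest mm [-15.4 -14.8 152.5] F [-1.2 -0.4  1.1] rpy [-180.    -0.    94.6] w -0.001 ff 0.4 q [-4. 29. 90.  0. 61. -9.]
```

```bash
python3 -m pendant '{"plan":[0,0,0.1,0.07,0,0,0, 0,0,0.1,0.07,0,0,0]}';python3 -c "from h import *;st()";python3 -m pendant '{"plan":[0,0,0.1,0.07,0,0,0, 0,0,0.1,0.07,0,0,0]}';python3 -c "from h import *;st()"
```

```text
time_s: 16.82
ee_pos: [0.5852, 0.0214, 0.1452]
orientation: [180.0, 0.0, 94.6]
wrist_force: [-0.6, -0.7, 0.2]
gripper_width: -0.0
finger_force: 0.3
t 16.82 chest mm [ -4.1 -14.9 145.2] F [-0.6 -0.6  0.2] rpy [180.    0.   94.6] w -0.0 ff 0.3 q [-4. 31. 88. -0. 61. -8.]
time_s: 17.08
ee_pos: [0.5973, 0.0223, 0.1369]
orientation: [180.0, 0.0, 94.6]
wrist_force: [-0.7, 0.1, 0.2]
gripper_width: 0.001
finger_force: 0.3
t 17.07 chest mm [  8.2 -14.9 136.9] F [-0.7  0.1  0.2] rpy [180.    0.   94.6] w 0.001 ff 0.3 q [-4. 32. 87.  0. 61. -8.]
```

```bash
for i in 1; do python3 -m pendant '{"plan":[0,0,0.03,0.07,0,0,0, 0,0,0,0.07,0,0,0]}'; done;python3 -c "from h import *;st()";python3 -m pendant '{"plan":[0,0,0,0.07,0,0,0, 0,0,0,0.05,0,0,0]}';python3 -c "from h import *;st()"
```

```text
time_s: 17.32
ee_pos: [0.5989, 0.0225, 0.1283]
orientation: [180.0, -0.0, 94.6]
wrist_force: [0.4, -0.2, 0.2]
gripper_width: 0.003
finger_force: 0.3
t 17.32 chest mm [  9.7 -14.9 128.3] F [ 0.4 -0.2  0.2] rpy [180.   -0.   94.6] w 0.003 ff 0.3 q [-4. 33. 87.  0. 60. -8.]
time_s: 17.58
ee_pos: [0.5986, 0.0225, 0.1211]
orientation: [-180.0, -0.0, 94.6]
wrist_force: [0.2, 0.9, 0.6]
gripper_width: 0.003
finger_force: 0.3
t 17.57 chest mm [  9.5 -14.9 121.1] F [0.3 0.9 0.6] rpy [-180.    -0.    94.6] w 0.003 ff 0.3 q [-4. 33. 88.  0. 59. -8.]
```

No resistance at z = 121 mm, well below where the staple would catch the plate, so the slot has dropped over it. I'll take it down to flat.

```bash
python3 -m pendant '{"plan":[0,0,0,0.07,0,0,0, 0,0,0,0.05,0,0,0, 0,0,0,0.05,0,0,0]}';python3 -c "from h import *;st()";python3 -m pendant '{"plan":[0,0,0,0.04,0,0,0, 0,0,0,0.03,0,0,0, 0,0,0,0,0,0,0]}';python3 -c "from h import *;st()"
```

```text
time_s: 17.95
ee_pos: [0.5987, 0.0224, 0.1109]
orientation: [-180.0, 0.0, 94.6]
wrist_force: [0.0, -0.2, -0.1]
gripper_width: -0.001
finger_force: 0.3
t 17.95 chest mm [  9.5 -14.9 110.9] F [-0.  -0.2 -0.1] rpy [-180.     0.    94.6] w -0.001 ff 0.3 q [-4. 34. 88. -0. 58. -8.]
time_s: 18.32
ee_pos: [0.5986, 0.0225, 0.1069]
orientation: [-180.0, -0.0, 94.6]
wrist_force: [-1.1, 0.0, 2.6]
gripper_width: -0.001
finger_force: 1.1
t 18.32 chest mm [  9.5 -14.8 106.9] F [-1.1  0.1  2.6] rpy [-180.    -0.    94.6] w -0.001 ff 1.1 q [-4. 34. 88.  0. 57. -8.]
```

```bash
python3 -m pendant '{"plan":[0,0,0,0.015,0,0,0, 0,0,0,0.01,0,0,0, 0,0,0,0,0,0,0]}';python3 -c "from h import *;st()";python3 -m pendant '{"plan":[0,0,0,-0.5,0,0,0, 0,0,0,-0.8,0,0,0, 0,0.5,0,-0.8,0,0,0, 0,0.9,-0.5,-0.8,0,0,0, 0,0.9,-0.9,-0.5,0,0,0, 0,0.9,-0.9,0,0,0,0, 0,0.5,-0.9,0,0,0,0, 0,0,0,0,0,0,0]}';python3 - <<'E'
from h import *
q=st(); a=shot("side","side7");b=shot("top","top7")
for c in("side","top"):
    for t in["bolt_tip","handle_end","handle_slot","staple_top"]: print(c,t,pl(c,t))
cv2.imwrite("pics/c7.png",np.hstack([cv2.resize(a[170:290,240:390],(400,320),interpolation=2),cv2.resize(b[180:300,250:400],(400,320),interpolation=2)]))
E
```

```text
time_s: 18.7
ee_pos: [0.5987, 0.0224, 0.106]
orientation: [180.0, 0.0, 94.6]
wrist_force: [-4.7, -0.8, 12.1]
gripper_width: 0.003
finger_force: 6.1
t 18.7 chest mm [  9.5 -14.9 106. ] F [-4.7 -0.4 12.1] rpy [180.    0.   94.6] w 0.003 ff 6.1 q [-4. 34. 88. -0. 57. -8.]
time_s: 19.7
ee_pos: [0.4173, 0.1984, 0.2929]
orientation: [-180.0, -0.0, 94.8]
wrist_force: [-0.1, -0.7, 0.0]
gripper_width: -0.003
finger_force: 0.0
t 19.7 chest mm [-157.1  175.1  292.9] F [-0.2 -0.6  0. ] rpy [-180.    -0.    94.8] w -0.003 ff 0.0 q [18. 11. 94.  0. 75. 13.]
side bolt_tip [([349.6, 211.2], 0.59), ([307.2, 225.9], 0.27)]
side handle_end [([296.9, 223.7], 0.82)]
side handle_slot [([304.9, 226.3], 0.83), ([294.7, 265.0], 0.54)]
side staple_top [([418.8, 209.0], 0.62), ([306.1, 218.1], 0.58)]
top bolt_tip [([364.1, 252.3], 0.87)]
top handle_end [([305.9, 233.7], 0.73)]
top handle_slot [([312.0, 249.1], 0.58)]
top staple_top [([313.0, 245.2], 0.48), ([247.6, 224.4], 0.37)]
```

View pics/c7.png

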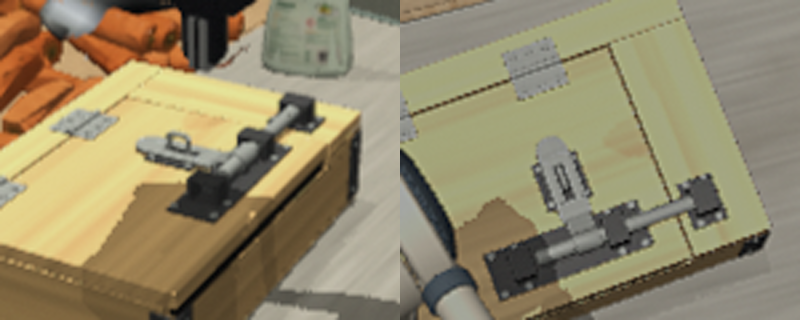

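The handle lies flat with the staple standing up through its slot (side view, about (306,220)). The bolt end is in the keeper, the lid is down, and the robot is clear.

```bash
python3 -c "from h import *;print(ticket.close_job())"
```

```text
the job is handed in; nothing more can be done
None
```

The job is handed in: the lid is down on its seal, the bolt is across in the keeper, and the handle lies flat over the staple, ready for a padlock. The wrist force peaked at a measured 107 N (limit 120 N) when the lid bottomed out; I backed off to about 30 N before sliding the bolt.

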